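Clamp a two-part plaster mould shut with a ratchet bar clamp

TASK

Stand the loose plaster mould half upright on the clamp board, between the jaw and the fixed half, with its hollow side facing the hollow side of the fixed half and in line with it, and let go of it. Then pump the clamp's trigger against its handle until the jaw has pushed the two halves together, moving the jaw by the trigger only, and finish while still holding the trigger squeezed, firmly enough to press the halves together but gently enough not to crush the plaster. Leave the other things on the bench where they are.

Things in the scene. Friction and masses are not known exactly. Their poses are not given: they have to be found in the camera images.
- clamp: One-hand ratchet bar clamp on its fixed wooden board. Origin at table height under the bar's middle line; +x = the way the jaw advances, z up. In this frame: board x -205 to 165, y -55 to 55 mm, top z 20 mm; dark housing x -159 to -97 mm, 38 mm wide, top z 124 mm; end stop x 120 to 132 mm, top z 100 mm.
- handle_mid (a point): Middle of the clamp's upright fixed black handle, 165 mm above the table. The handle is a post 18 mm thick along the bar and 26 mm wide, top at 188 mm; its outer (rear) face is 9 mm behind this point. Axes as the clamp's. It never moves.
- trigger_mid (a point): Middle of the outer (jaw-side) face of the black trigger, about 165 mm above the table, moves with it. The trigger is an upright lever 12 mm thick, 22 mm wide, top near 188 mm, in front of the handle, pivoted 108 mm above the table. At this height handle and trigger measure about 50 mm over their outer faces released, 32 mm fully squeezed.
- lever (a joint): Trigger angle: 0 released, 0.32 rad squeezed to its stop near the handle. A spring returns it (2 to 4 N at mid-grip). Each full squeeze drives the bar 12 to 14 mm by a pawl on a rack with 6 mm teeth; when released the bar stays and the pawl clicks back. Let it come back to 0 between squeezes; squeeze at an ordinary pace (half a second or so).
- bar (a joint): Travel of bar and jaw in m, starts at 0 to 0.025, grows as the jaw advances. The jaw's pad face lies at x = travel - 0.010 in the clamp's frame. With both halves together the pad meets the loose half at travel 0.060; more, up to 0.070, compresses the sprung pad. About 4 N friction. Driven by the trigger only.
- jaw: Bar and moving jaw: steel plate 54 mm wide, 24 to 88 mm above the table, with a sprung rubber pad in front (5 N/mm, 10 mm); origin not on the plate, see pad_face. Once the halves meet, squeezing the trigger with 15 to 30 N presses them with about 10 to 30 N: 5 N per mm of bar travel past 0.060. If the trigger is let go only 1 to 4 N is left. Plaster cracks above 40 N.
- pad_face (a point): Centre of the front face of the jaw's pad, 56 mm above the table; x axis points the way the jaw advances.
- fixed_half: Mould half screwed to the clamp's end stop: white plaster, 35 mm along the bar, 56 mm wide, 75 mm high, standing on the board. Origin: centre of its underside; +x points out of its hollow side, towards the jaw.
- fixed_face (a point): Centre of the hollow (parting) face of the fixed half, 85 mm ahead of the clamp's origin along its x, 57.5 mm above the table.
- loose_half: Loose mould half, white plaster, fellow of the fixed one: 35 mm thick (x), 56 mm wide (y), 75 mm high, about 0.2 kg, standing upright on the table. Origin: centre of its underside. +x points out of its hollow side; its back is plain. The side faces (y = +-28 mm) are flat and solid and can be gripped.
- loose_face (a point): Centre of the hollow (parting) face of the loose half, 17.5 mm ahead of its origin along x, 37.5 mm above its underside.
- trigger: The trigger lever with its black grip, 12 x 22 mm in section; origin on the trigger's pivot, 108 mm above the table.
- flask: Bystander, leave where it is: steel flask 66 mm across, 190 mm high. Origin: centre of its underside.
- cup: Bystander, leave where it is: terracotta cup 76 mm across, 75 mm high. Origin: centre of its underside.
- bowl: Bystander, leave where it is: white bowl 150 mm across, 60 mm high. Origin: centre of its underside.
- rib: Bystander, leave where it is: flat wooden rib 90 x 50 x 6 mm. Origin: centre of its underside.
- kiln_post: Bystander, leave where it is: square fired-clay post 32 x 32 x 90 mm, standing. Origin: centre of its underside.
- brush: Bystander, leave where it is: brush lying on the table. Origin: its middle, on the table.
- spatula: Bystander, leave where it is: spatula lying on the table. Origin: its middle, on the table.
- jar: Bystander, leave where it is: closed terracotta jar 76 mm across, 95 mm high. Origin: centre of its underside.

How it is judged:
By the outcome, as a careful person would: the job done as asked, in the order asked, and still so for the second after the job is handed in, while the arm keeps its last pose, push and grip.
It also fails if it takes over 64 s, if anything falls off the work surface, if the arm or the gripper's body presses on something with over 40 N, if the wrist force passes 120 N, or if a joint passes its speed limit or range.

ROBOT

A 7-joint arm with a two-finger parallel gripper is mounted at the origin on the work surface. World frame = base frame: x ahead of the robot, y to its left, z up, the work surface at z = 0. Lengths are in m, angles in degrees, forces in N, time in s.
With the tool pointing down it reaches from about 0.425 to 0.875 m from the base axis. Payload 8.4 kg.
Tool frame: the origin (TCP) lies between the finger pads; the fingertips stand 22 mm ahead of it and the grasp point (between the pads) lies 3 mm ahead of it (bot.tcp_to_tips is the distance from the TCP to the fingertips, in m); z points along the fingers, y is the direction in which the jaws open and shut (so a half turn about z gives the same grasp; the last joint's range is limited). The gripper opens to 87 mm and grips with 3 to 60 N. Pads are 19 mm wide; open, the fingers measure 117 mm over their backs; the gripper's body (75 mm by 190 mm) begins 51 mm behind the grasp point.
Start: joints at [-70.313, 19.091, 2.286, 83.961, -0.768, 76.965, -3.352], TCP at [0.279, 0.587, 0.245] pointing down, gripper open.
Joint ranges: [-147.57, 147.57], [-21.85, 119.76], [-74.77, 79.35], [14.55, 137.4], [-85.83, 265.84], [4.83, 119.75], [-152.11, 152.11]. Speed limits (degrees/s): [127.2, 127.2, 159.86, 159.86, 180, 180, 180].

INTERFACE

Orientations are given as a 3x3 rotation matrix whose columns are the frame's x, y, z axes.
In Python, from cell import bot gives the robot as it stands. The module is installed in compiled form; this text tells all that it offers.
- The arm moves only by the tool carry_out, never from a script. Its argument "deltas" is a list that holds one entry, the list of rows, each a list of 5 numbers: the shift along the tool's x, y, z in units of 25 mm (1.0 is 25 mm), then the turn about the tool's z in units of 5 degrees (1.0 is 5 degrees), then the closure, from -1 (fully open) to 1 (shut). A call has 1 to 20 rows; each row shifts and turns the commanded pose from where the row before left it, along the tool's axes as they then stand; what a row does not reach is not made up. A row lasts 1/8 s, in which the tool goes at most 62.5 mm and 10.7 degrees, less where a joint would pass 70% of its speed; a pose out of reach is approached as far as the arm can. A call is refused whole if a number of a shift passes 1 or a number of a turn 1, either way. A call with a gripper value outside its range is refused whole. The fingers move at their own pace and stop on an object; "newtons" is the grip in N (left out, the last holds). Time passes only in rows, so rows that do not move let the fingers close. It gives the time, the measured TCP pose, the force and the opening at its end, in the units of the state.
- bot.state(): the state, without advancing time (a new reading comes with each control period).
- bot.snapshot(name): name is "scene" or "top" or "wrist"; returns the picture (480x640x3 uint8, blue, green, red); there is no depth.
- bot.camera_params(name): a dict with "mtx" (3x3 intrinsics, pixels), "k1" (the pictures are not rectified: a ray, as slopes to the right and down, at radius r is drawn at 1 + k1 r^2 times it, then the intrinsics apply), "world_from_camera" (4x4, takes a point from camera to world coordinates); the wrist camera has in their place "T_tool_cam" (4x4, takes a point from camera to tool coordinates, whose origin is the TCP and whose axes are the flange's). Camera axes: x right, y up, looking along -z (the intrinsics and any distortion apply to the point x, -y, -z); pixel columns grow to the right and rows downward; lengths in m; the calibration is good to about 2 mm. A picture is of the moment at which its call begins: read the wrist's pose just before it. camera_params takes no time and is no camera call.
- bot.finish_job(): hands the job in, once; it reports no verdict.
Trained networks look in the newest picture that a camera, given by its name, has taken for a name from the list of things; names that differ only in an ending like _2 or _b are one class to them, and where a whole thing is asked for, a point or a joint stands for the part that bears it (a point fixed in the world has none). Each returns a list of dicts, best first, with "p" (0 to 1); they miss things now and then, are a little off and sometimes report something else, mostly with a low value. They report only what shows in the picture. A call takes as long as a camera call.
- bot.recognise(camera, thing): "position" ([column, row] in pixels, amid what is visible of it).
- bot.silhouettes(camera, thing): "mask" (480x640 bool, what is visible of it) and "position" ([column, row] in pixels, amid what is visible of it).
- bot.tip_of(camera, thing): "position" ([column, row] in pixels: a listed point, or the origin of a listed thing).
The state is a dict: "time": time; "qpos": joint angles; "qd": joint speeds; "effort": joint torques, N m; "ee_pos": TCP position; "orientation": TCP orientation; "contact_force": force on the tool from outside, world axes, zero at the start; "torque": the same for the moment, N m; "gripper_width": opening from 0.0 (shut) to 1.0 (fully open).
Only numpy, scipy, OpenCV 4.12 (cv2) and the standard library are available. Lean on these libraries where they do the work, as an engineer would, in place of code of your own. Each camera call takes 0.05 s, during which the arm holds its last target.

## Working session

There is one attempt and no reset: what is moved stays moved. The work goes in short steps, Python scripts to look and compute and a tool call to move; the robot and the scene stay as the last step left them, time stands still between calls to the robot, and variables do not carry over. Pictures are saved under pics/ and viewed, and the job is handed in when it is done.

Besides the shell and the picture viewer there is one more tool, called after "Emit:" as name(argument=value, ...), one argument or row to a line, values as JSON. carry_out: Moves the arm, as the interface text tells. Its arguments: {"type":"object","properties":{"deltas":{"type":"array","items":{"type":"array","items":{"type":"array","items":{"type":"number"}}}},"newtons":{"type":"number"}},"required":["deltas"]}

```bash
mkdir -p pics; ls
cat > h.py <<'E'
import numpy as np, cv2
from cell import bot
def ray(cam,px,state=None):
    P=bot.camera_params(cam); K=np.array(P["mtx"]); k1=P["k1"]
    s=np.array([(px[0]-K[0,2])/K[0,0],(px[1]-K[1,2])/K[1,1]])
    u=s.copy()
    for _ in range(30): u=s/(1+k1*(u@u))
    d=np.array([u[0],-u[1],-1.0])
    T=Tc(cam,state)
    return T[:3,3],T[:3,:3]@d
def Tc(cam,state=None):
    P=bot.camera_params(cam)
    if cam!="wrist": return np.array(P["world_from_camera"])
    st=state or bot.state()
    T=np.eye(4);T[:3,:3]=np.array(st["orientation"]);T[:3,3]=st["ee_pos"]
    return T@np.array(P["T_tool_cam"])
def at_z(cam,px,z,state=None):
    o,d=ray(cam,px,state); return o+d*(z-o[2])/d[2]
def proj(cam,X,state=None):
    P=bot.camera_params(cam); K=np.array(P["mtx"]); k1=P["k1"]
    T=np.linalg.inv(Tc(cam,state)); X=np.atleast_2d(X)
    c=X@T[:3,:3].T+T[:3,3]
    u=np.c_[c[:,0],-c[:,1]]/(-c[:,2:3])
    u=u*(1+k1*(u**2).sum(1,keepdims=True))
    return np.c_[u[:,0]*K[0,0]+K[0,2],u[:,1]*K[1,1]+K[1,2]]
E
python3 - <<'E'
from h import *
np.set_printoptions(precision=4,suppress=True)
for c in ["scene","top","wrist"]:
    im=bot.snapshot(c); cv2.imwrite(f"pics/{c}0.png",im)
    if c!="wrist":print(c,np.round(Tc(c),3).tolist())
for c in ["scene","top"]:
  for t in ["clamp","handle_mid","trigger_mid","pad_face","fixed_face","fixed_half","loose_half","loose_face"]:
    r=bot.tip_of(c,t); print(c,t,[(np.round(x["position"],1).tolist(),round(x["p"],2)) for x in r[:3]])
s=bot.state();print(s)
E
```

```text
pics
scene [[-0.777, -0.419, 0.47, 0.981], [0.63, -0.502, 0.593, 0.631], [-0.013, 0.757, 0.654, 0.822], [0.0, 0.0, 0.0, 1.0]]
top [[0.008, 0.993, -0.121, 0.344], [-1.0, 0.009, 0.003, -0.024], [0.004, 0.121, 0.993, 1.274], [0.0, 0.0, 0.0, 1.0]]
scene clamp [([269.8, 304.4], 0.98), ([200.3, 235.7], 0.74)]
scene handle_mid [([212.7, 219.8], 0.57)]
scene trigger_mid [([225.3, 228.3], 0.62), ([521.0, 335.2], 0.45)]
scene pad_face [([265.5, 286.2], 0.61)]
scene fixed_face [([296.1, 311.4], 0.64), ([410.6, 409.8], 0.5)]
scene fixed_half [([304.6, 322.1], 0.9)]
scene loose_half [([417.3, 312.4], 0.83)]
scene loose_face [([420.6, 310.2], 0.93)]
top clamp [([305.5, 186.2], 0.72)]
top handle_mid [([368.8, 163.9], 0.92)]
top trigger_mid []
top pad_face [([221.6, 276.4], 0.68), ([311.0, 186.8], 0.62)]
top fixed_face [([272.5, 189.1], 0.96), ([308.4, 186.0], 0.57)]
top fixed_half [([272.1, 195.9], 0.75)]
top loose_half [([219.7, 274.0], 0.8), ([417.6, 192.8], 0.17)]
top loose_face [([213.0, 268.2], 0.96)]
{'time': 0.95, 'qpos': array([-70.3121,  19.0904,   2.2871,  83.9606,  -0.7687,  76.9653,
        -3.3525]), 'qd': array([-0.0136, -0.0061, -0.0497,  0.0604,  0.0366,  0.0454, -0.0984]), 'effort': array([ -0.0013, -65.6102,   1.3324, -40.4069,  -0.0599,   0.0351,
        -0.    ]), 'ee_pos': array([0.2785, 0.5873, 0.2446]), 'orientation': array([[-0.9035,  0.4285, -0.    ],
       [ 0.4285,  0.9035, -0.    ],
       [ 0.    , -0.    , -1.    ]]), 'contact_force': array([0.4897, 0.1065, 0.4425]), 'torque': array([ 0.0277, -0.0361,  0.0273]), 'gripper_width': 0.9996244210922557}
```

View pics/scene0.png

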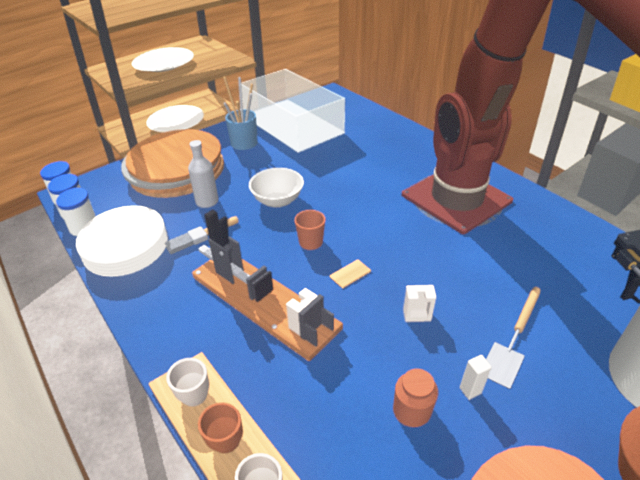

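View pics/top0.png

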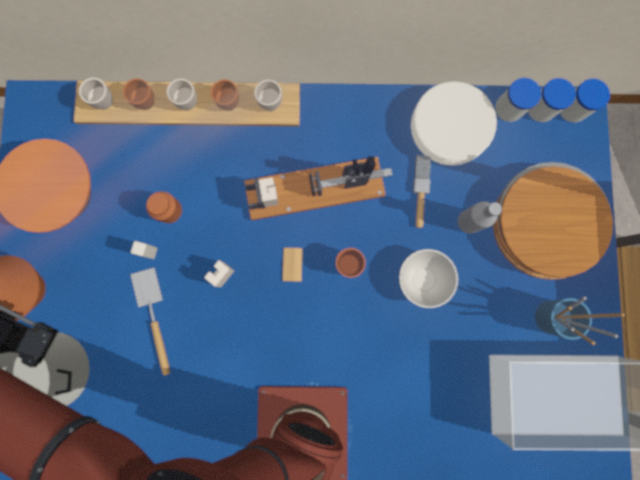

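View pics/wrist0.png

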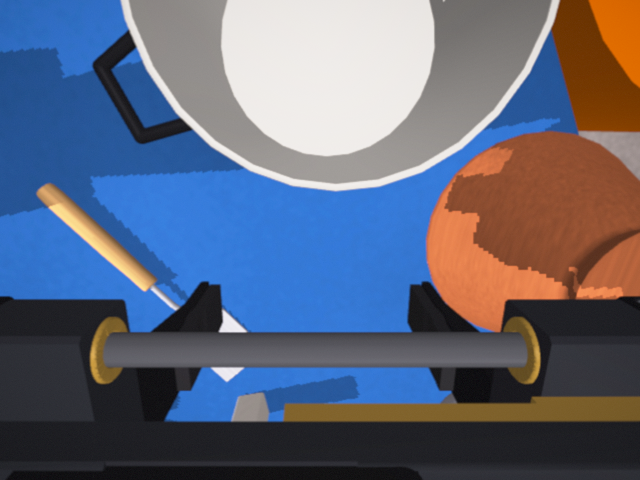

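Run:
```python
from h import *
im=cv2.imread("pics/top0.png"); a=cv2.resize(im[140:230,230:400],(800,424),interpolation=cv2.INTER_CUBIC); cv2.imwrite("pics/z1.png",a)
b=cv2.resize(im[250:300,190:250],(600,500),interpolation=cv2.INTER_CUBIC); 
im=cv2.imread("pics/scene0.png"); c=cv2.resize(im[270:340,390:450],(514,600),interpolation=cv2.INTER_CUBIC)
d=cv2.resize(im[200:360,180:350],(637,600),interpolation=cv2.INTER_CUBIC)
cv2.imwrite("pics/z2.png",b);cv2.imwrite("pics/z3.png",c);cv2.imwrite("pics/z4.png",d)
np.set_printoptions(precision=4,suppress=True)
# two-view triangulation
def tri(p1,p2):
    o1,d1=ray("scene",p1);o2,d2=ray("top",p2)
    d1/=np.linalg.norm(d1);d2/=np.linalg.norm(d2)
    A=np.c_[d1,-d2];t=np.linalg.lstsq(A,o2-o1,rcond=None)[0]
    x1=o1+t[0]*d1;x2=o2+t[1]*d2
    return (x1+x2)/2,np.linalg.norm(x1-x2)
print("handle",at_z("scene",[212.7,219.8],.165),at_z("top",[368.8,163.9],.165))
print("ff",at_z("scene",[296.1,311.4],.0575),at_z("top",[272.5,189.1],.0575))
print("pad",at_z("scene",[265.5,286.2],.056),at_z("top",[311,186.8],.056))
print("clamp",at_z("scene",[269.8,304.4],0),at_z("top",[305.5,186.2],0))
print("lh",at_z("scene",[417.3,312.4],0),at_z("top",[219.7,274.],0))
print("lf",at_z("scene",[420.6,310.2],.0375),at_z("top",[213,268.2],.0375))
print("trig",at_z("scene",[225.3,228.3],.165))
```

```text
handle [ 0.662 -0.162  0.165] [ 0.6661 -0.1543  0.165 ]
ff [0.6252 0.0843 0.0575] [0.6271 0.0862 0.0575]
pad [ 0.6334 -0.0159  0.056 ] [ 0.6345 -0.0147  0.056 ]
clamp [ 0.6318 -0.0106  0.    ] [0.6494 0.0009 0.    ]
lh [0.3958 0.216  0.    ] [0.4064 0.2287 0.    ]
lf [0.4128 0.2353 0.0375] [0.4195 0.2392 0.0375]
trig [ 0.6553 -0.1189  0.165 ]
```

View pics/z1.png

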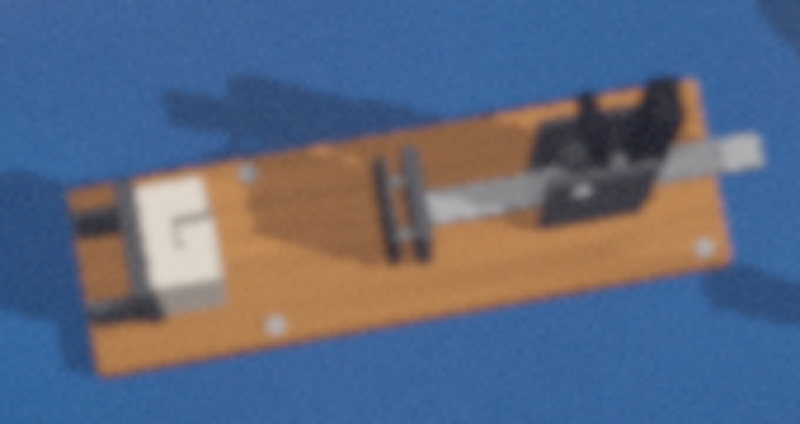

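View pics/z2.png

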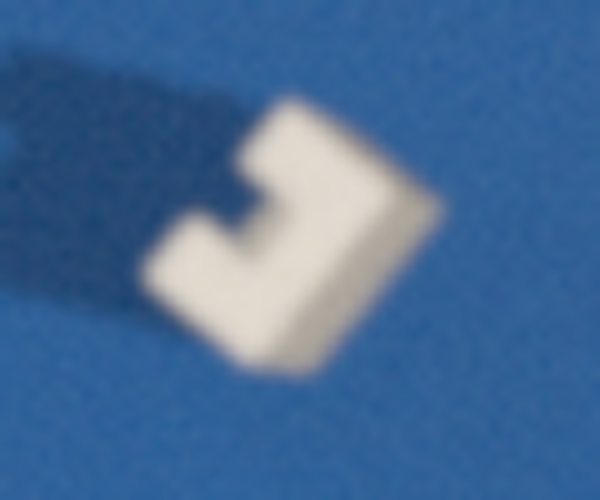

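View pics/z3.png

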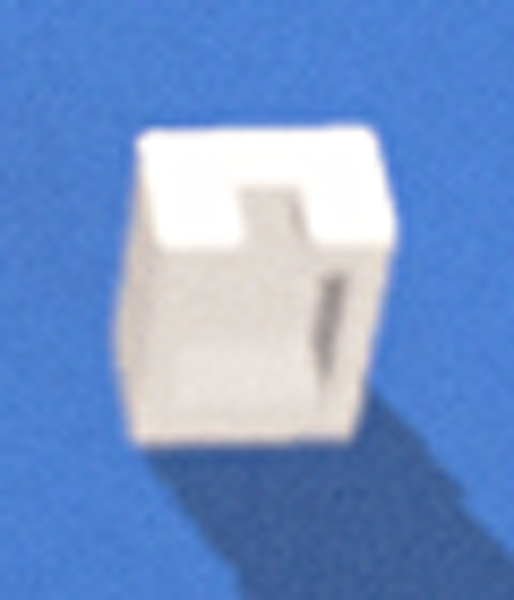

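View pics/z4.png

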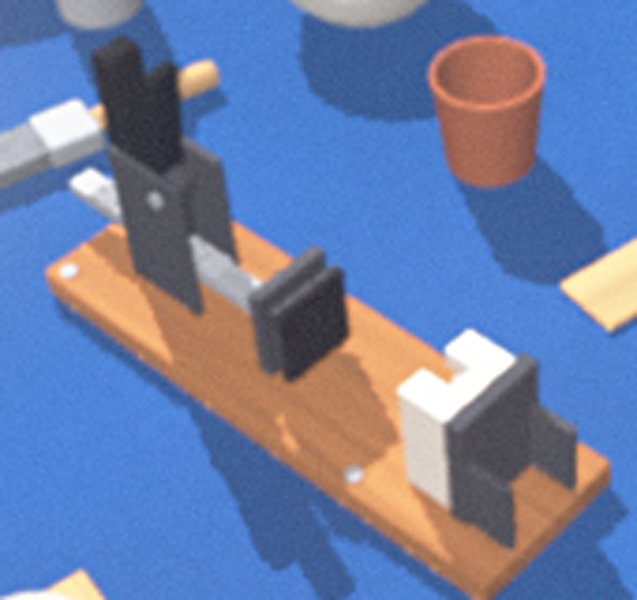

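```bash
cat > fit.py <<'E'
from h import *
from scipy.optimize import minimize
def boxpts(p,b):
    x,y,a=p; c,s=np.cos(a),np.sin(a)
    P=np.array([[X,Y,Z] for X in b[0] for Y in b[1] for Z in b[2]])
    return np.c_[x+c*P[:,0]-s*P[:,1],y+s*P[:,0]+c*P[:,1],P[:,2]]
def fit(masks,b,p0,S=4,state=None):
    # masks: {cam:mask}; minimise area mismatch of hull against mask
    def cost(q):
        p=np.array([q[0],q[1],q[2]]); t=0
        for cam,m in masks.items():
            uv=proj(cam,boxpts(p,b),state)
            h=cv2.convexHull(uv.astype(np.float32))[:,0]
            ys,xs=np.nonzero(m); x0,y0=xs.min()-15,ys.min()-15; x1,y1=xs.max()+15,ys.max()+15
            x0,y0=max(x0,0),max(y0,0);x1,y1=min(x1,640),min(y1,480)
            sub=cv2.resize(m[y0:y1,x0:x1].astype(np.uint8),None,fx=S,fy=S,interpolation=cv2.INTER_NEAREST)
            im=np.zeros_like(sub); hh=((h-[x0,y0]+.5)*S*16).astype(np.int32)
            cv2.fillConvexPoly(im,hh,1,shift=4)
            t+=(im!=sub).sum()/max(sub.sum(),1)
        return t
    best=None
    sx=np.array([[0,0,0],[.008,0,0],[0,.008,0],[0,0,.15]])
    p=np.array(p0,float)
    for k in range(3):
        r=minimize(cost,p,method="Nelder-Mead",options=dict(initial_simplex=p+sx/(2**k)*(1 if k%2==0 else -1),maxiter=200,xatol=1e-5,fatol=1e-5)); p=r.x
    return p,r.fun
E
python3 - <<'E'
from fit import *
np.set_printoptions(precision=4,suppress=True)
M={}
for c in ["scene","top"]:
    r=bot.silhouettes(c,"loose_half"); print(c,[(x["position"],x["p"],x["mask"].sum()) for x in r][:3]); M[c]=r[0]["mask"]
    r=bot.silhouettes(c,"clamp"); print(c,[(x["position"],x["p"],x["mask"].sum()) for x in r][:3])
    im=bot.snapshot(c); m=r[0]["mask"]; im[m]=im[m]//2+np.array([0,0,127],np.uint8); cv2.imwrite(f"pics/clampmask_{c}.png",im); np.save(f"cm_{c}.npy",m)
b=([-.0175,.0175],[-.028,.028],[0,.075])
for s in [M,{"scene":M["scene"]},{"top":M["top"]}]:
    p,f=fit(s,b,[.402,.224,np.radians(50)]);print(p[:2],np.degrees(p[2]),f)
print(bot.camera_params("wrist"))
E
```

```text
scene [([417.9, 298.8], 0.81, np.int64(1039))]
scene [([258.0, 292.5], 0.98, np.int64(7493))]
top [([217.2, 276.6], 0.84, np.int64(397))]
top [([322.2, 184.7], 0.86, np.int64(5219)), ([355.7, 172.5], 0.71, np.int64(124)), ([429.6, 276.3], 0.4, np.int64(2583))]
[0.4049 0.2217] 52.53403979406361 0.27788690685434314
[0.4008 0.2183] 51.73591935303575 0.05401828681424447
[0.4055 0.2228] 51.80290342302503 0.1371221662468514
{'mtx': array([[381.9911,   0.    , 314.8137],
       [  0.    , 381.9911, 240.6189],
       [  0.    ,   0.    ,   1.    ]]), 'k1': -0.003086065468115147, 'T_tool_cam': array([[-0.    ,  0.9577,  0.2879,  0.08  ],
       [ 1.    , -0.    ,  0.    ,  0.0003],
       [ 0.    ,  0.2879, -0.9577, -0.141 ],
       [ 0.    ,  0.    ,  0.    ,  1.    ]])}
```

View pics/clampmask_top.png

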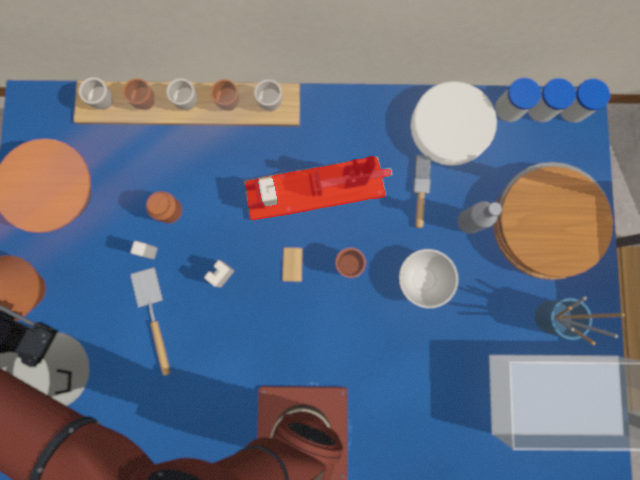

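Emit:
carry_out(
  deltas=[
    [[-0.9,-0.93,0,0,-1],[-0.9,-0.93,0,0,-1],[-0.9,-0.93,0,0,-1],[-0.9,-0.93,0,0,-1],[-0.9,-0.93,0,0,-1],[-0.9,-0.93,0,0,-1],[-0.9,-0.93,0,0,-1],[-0.9,-0.93,0,0,-1],[-0.9,-0.93,0,0,-1],[-0.9,-0.93,0,0,-1],[-0.9,-0.93,0,0,-1],[-0.84,-0.92,0,0,-1],[0,0,0,1,-1],[0,0,0,1,-1],[0,0,0,1,-1],[0,0,0,1,-1],[0,0,0,1,-1],[0,0,0,1,-1],[0,0,0,1,-1],[0,0,0,1,-1]],
  ],
)

```text
time: 3.75
ee_pos: [0.4017, 0.2204, 0.2447]
orientation: [[-0.414, 0.91, 0.0], [0.91, 0.414, 0.0], [0.0, 0.0, -1.0]]
contact_force: [0.1, -0.1, 0.1]
gripper_width: 0.996
```

Emit:
carry_out(
  deltas=[
    [[0,0,0,1,-1],[0,0,0,1,-1],[0,0,0,1,-1],[0,0,0,1,-1],[0,0,0,1,-1],[0,0,0,1,-1],[0,0,0,1,-1],[0,0,0,1,-1],[0,0,0,1,-1],[0,0,0,1,-1],[0,0,0,1,-1],[0,0,0,1,-1],[0,0,0,0.5,-1],[0,0,0,0,-1]],
  ],
)

```text
time: 5.5
ee_pos: [0.4017, 0.2204, 0.2447]
orientation: [[0.614, 0.79, 0.0], [0.79, -0.614, 0.0], [0.0, 0.0, -1.0]]
contact_force: [0.3, 0.2, -0.2]
gripper_width: 1.003
```

Run:
```python
from fit import *
np.set_printoptions(precision=4,suppress=True)
s=bot.state(); im=bot.snapshot("wrist"); cv2.imwrite("pics/w1.png",im)
print(s["time"],s["ee_pos"],s["qpos"],np.degrees(np.arctan2(s["orientation"][1,0],s["orientation"][0,0])))
r=bot.silhouettes("wrist","loose_half"); print([(x["position"],x["p"],x["mask"].sum()) for x in r][:3])
b=([-.0175,.0175],[-.028,.028],[0,.075])
if r:
    p,f=fit({"wrist":r[0]["mask"]},b,[.402,.22,np.radians(52)],S=2,state=s);print(p[:2],np.degrees(p[2]),f)
    im[r[0]["mask"]]//=2; cv2.polylines(im,[cv2.convexHull(proj("wrist",boxpts(p,b),s).astype(np.int32))],True,(0,0,255)); cv2.imwrite("pics/w1f.png",im)
    h=boxpts(p,b)
```

```text
5.5 [0.4017 0.2204 0.2447] [-46.8942  -3.987   12.0428 109.8385   0.8628  74.0483 -72.9731] 52.14361543067097
[([317.2, 215.8], 0.87, np.int64(3651)), ([613.2, 204.4], 0.18, np.int64(2206))]
[0.4041 0.2211] 50.32015194882993 0.020542317173377157
```

View pics/w1f.png

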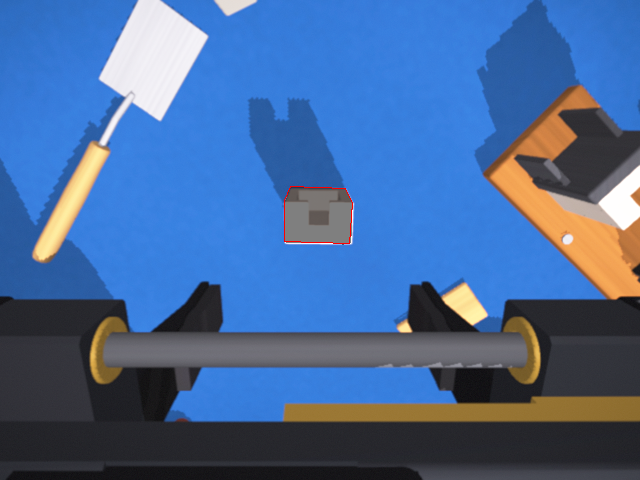

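Emit:
carry_out(
  deltas=[
    [[0.08,0.06,1,0.2,-1],[0,0,1,0,-1],[0,0,1,0,-1],[0,0,1,0,-1],[0,0,1,0,-1],[0,0,1,0,-1],[0,0,1,0,-1],[0,0,0.7,0,-1],[0,0,0,0,0],[0,0,0,0,1],[0,0,0,0,1],[0,0,0,0,1],[0,0,0,0,1]],
  ],
  newtons=20,
)

```text
time: 7.22
ee_pos: [0.4047, 0.2212, 0.0528]
orientation: [[0.628, 0.778, 0.001], [0.778, -0.628, 0.001], [0.001, 0.0, -1.0]]
contact_force: [0.3, -0.7, 6.6]
gripper_width: 0.639
```

Emit:
carry_out(
  deltas=[
    [[0,0,-0.5,0,1],[0,0,-0.9,0,1],[0,0,-1,0,1],[0,0,-1,0,1],[0,0,-1,0,1],[0,0.5,-1,0,1],[0,1,-0.9,0,1],[0.1,1,0,0,1],[0.1,1,0,0,1],[0.1,1,0,0,1],[0.1,1,0,0,1],[0.1,1,0,0,1],[0.1,1,0,0,1],[0.1,1,0,0,1],[0,1,0,0,1],[0,1,0,0,1],[0,0.6,0,0,1],[0,0,0,-1,1],[0,0,0,-1,1],[0,0,0,-1,1]],
  ],
)

```text
time: 9.72
ee_pos: [0.6307, 0.061, 0.2096]
orientation: [[0.402, 0.916, -0.001], [0.916, -0.402, 0.0], [-0.0, -0.001, -1.0]]
contact_force: [0.4, -0.7, -3.3]
gripper_width: 0.646
```

Emit:
carry_out(
  deltas=[
    [[0,0,0,-1,1],[0,0,0,-1,1],[0,0,0,-1,1],[0,0,0,-1,1],[0,0,0,-1,1],[0,0,0,-1,1],[0,0,0,-0.5,1],[0,0,0,0,1],[0,0,0,0,1]],
  ],
)

```text
time: 10.85
ee_pos: [0.6309, 0.0607, 0.2096]
orientation: [[-0.149, 0.989, -0.0], [0.989, 0.149, 0.0], [0.0, -0.0, -1.0]]
contact_force: [0.3, 0.2, -2.2]
gripper_width: 0.643
```

Run:
```python
from fit import *
np.set_printoptions(precision=4,suppress=True)
s=bot.state(); im=bot.snapshot("wrist"); cv2.imwrite("pics/w2.png",im)
print(s["time"],s["ee_pos"],s["qpos"],np.degrees(np.arctan2(s["orientation"][1,0],s["orientation"][0,0])),s["gripper_width"])
for t,z in [("fixed_face",.0575),("loose_face",s["ee_pos"][2]-.0528+.0375),("pad_face",.056),("fixed_half",.02)]:
    r=bot.tip_of("wrist",t); print(t,[(np.round(x["position"],1),round(x["p"],2),at_z("wrist",x["position"],z,s)) for x in r][:2])
```

```text
10.85 [0.6309 0.0607 0.2096] [-23.2691  18.6426  17.3642  89.7524  -5.7497  72.4941   3.5505] 98.57977551191841 0.6425341399178983
fixed_face [(array([307.3, 206.6]), 0.72, array([0.6217, 0.0791, 0.0575])), (array([315.8, 277.6]), 0.25, array([0.6372, 0.0212, 0.0575]))]
loose_face [(array([315.5, 276.1]), 0.72, array([0.6282, 0.0772, 0.1943])), (array([304.5, 206.8]), 0.29, array([0.6191, 0.1071, 0.1943]))]
pad_face []
fixed_half [(array([308.7, 178.5]), 0.75, array([0.6198, 0.0959, 0.02  ]))]
```

View pics/w2.png

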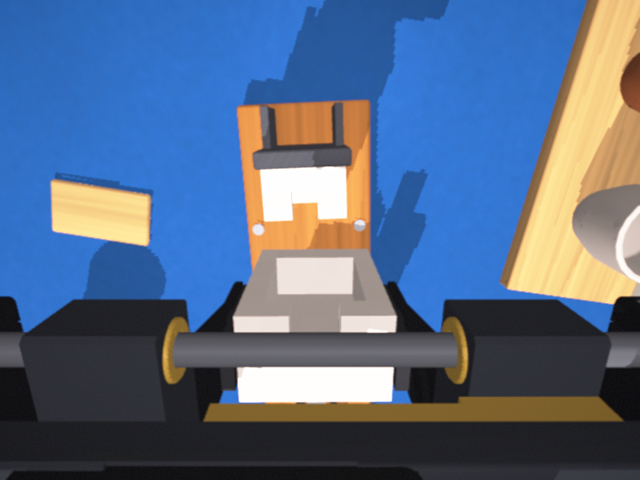

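Run:
```python
from fit import *
im=cv2.imread("pics/w2.png")
cv2.imwrite("pics/z5.png",cv2.resize(im[90:250,220:390],(637,600),interpolation=cv2.INTER_CUBIC))
cv2.imwrite("pics/z6.png",cv2.resize(im[230:420,200:430],(726,600),interpolation=cv2.INTER_CUBIC))
```

```text
(no output)
```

View pics/z5.png

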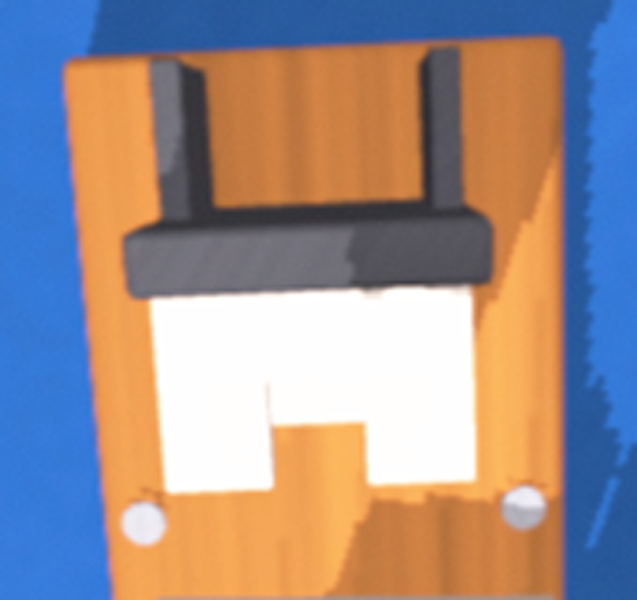

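View pics/z6.png

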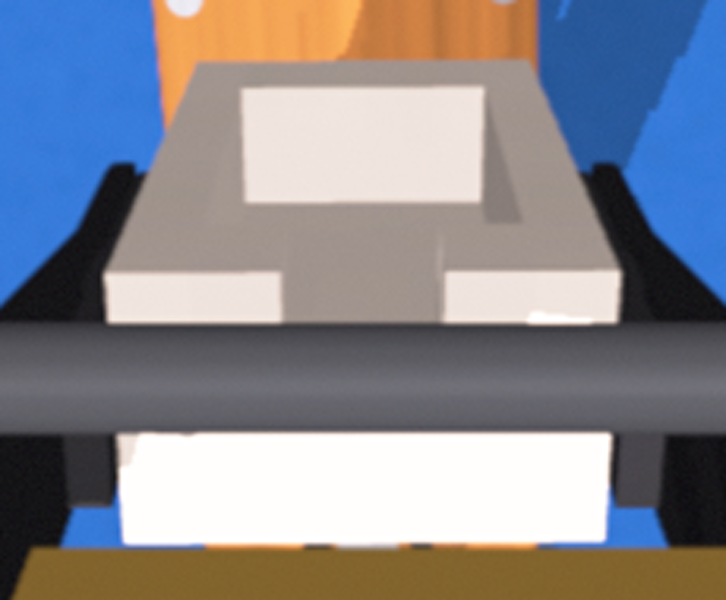

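```bash
cat > meas.py <<'E'
from fit import *
from scipy.optimize import least_squares
np.set_printoptions(precision=4,suppress=True)
def posefit(pts,uv,s,p0,zfree=0):
    pts=np.array(pts);uv=np.array(uv)
    def W(p):
        c,si=np.cos(p[2]),np.sin(p[2])
        return np.c_[p[0]+c*pts[:,0]-si*pts[:,1],p[1]+si*pts[:,0]+c*pts[:,1],pts[:,2]+(p[3] if len(p)>3 else 0)]
    r=least_squares(lambda p:(proj("wrist",W(p),s)-uv).ravel(),p0)
    return r.x,r.fun.reshape(-1,2)
E
python3 - <<'E'
from meas import *
s=bot.state()
z5=lambda x,y:(220+x/3.747-.37,90+y/3.75-.37)
z6=lambda x,y:(200+x/3.1565-.34,230+y/3.158-.34)
fh=[z5(167,492),z5(475,482)]; P=[[.085,.028,.095],[.085,-.028,.095]]
bd=[z5(65,60),z5(562,38)]; Pb=[[.165,.055,.02],[.165,-.055,.02]]
for a,b in [(P,fh),(Pb,bd),(P+Pb,fh+bd)]:
    x,f=posefit(a,b,s,[.64,0,1.72]);print(x[:2],np.degrees(x[2]),f.round(2).tolist())
c=x
PL=[[.0175,.028,.075],[.0175,-.028,.075],[.0175,.028,0],[.0175,-.028,0]]
UL=[z6(105,272),z6(620,270),z6(197,60),z6(533,60)]
z0=s["ee_pos"][2]-.0528
x,f=posefit(PL,UL,s,[.63,.06,1.72,z0]);print("loose",x[:2],np.degrees(x[2]),x[3],z0,f.round(2).tolist())
x2,f=posefit(np.array(PL)+[0,0,z0],UL,s,[.63,.06,1.72]);print("loose",x2[:2],np.degrees(x2[2]),f.round(2).tolist())
for l in (x,x2):
    d=l[:2]-c[:2]; cx=np.array([np.cos(c[2]),np.sin(c[2])]);cy=np.array([-cx[1],cx[0]])
    print("loose in clamp",d@cx,d@cy,np.degrees(l[2]-c[2]))
print("handle etc",[ (c[:2]+cx*k) for k in (-.128,.085)])
E
```

```text
[ 0.6369 -0.006 ] 100.5186641193135 [[0.39, -0.03], [-0.39, 0.0]]
[ 0.638 -0.006] 101.00263546809495 [[-1.03, 0.1], [1.03, 0.0]]
[ 0.6374 -0.006 ] 100.8110956464963 [[0.49, 0.33], [-0.32, -0.05], [-1.15, -0.31], [0.95, 0.07]]
loose [0.6306 0.0606] 98.77971496290651 0.15756610514215305 0.15678332871739176 [[0.24, 0.05], [0.38, 0.27], [-0.0, -0.11], [-0.97, -0.39]]
loose [0.6307 0.0602] 98.7794408333901 [[0.77, -0.11], [-0.14, 0.11], [0.22, 0.07], [-1.19, -0.22]]
loose in clamp 0.06669079463108928 -0.005861650172518323 -2.0313806835897856
loose in clamp 0.06633973333294463 -0.005848367460667362 -2.031654813106198
handle etc [array([ 0.6614, -0.1317]), array([0.6214, 0.0775])]
```

Run:
```python
from meas import *
z1=lambda x,y:(230+x/4.706-.4,140+y/4.711-.4)
P=[[.165,-.055,.02],[-.205,-.055,.02],[.165,.055,0],[-.205,.055,0],[.085,-.028,.095],[.085,.028,.095]]
U=[z1(68,190),z1(697,80),z1(100,376),z1(733,265),z1(205,178),z1(220,283)]
def pf(cam,P,U):
    P=np.array(P);U=np.array(U)
    def W(p):
        c,s=np.cos(p[2]),np.sin(p[2]);return np.c_[p[0]+c*P[:,0]-s*P[:,1],p[1]+s*P[:,0]+c*P[:,1],P[:,2]]
    r=least_squares(lambda p:(proj(cam,W(p))-U).ravel(),[.638,0,1.74],loss="soft_l1")
    print(cam,r.x[:2],np.degrees(r.x[2]),(proj(cam,W(r.x))-U).round(1).tolist()); return r.x
pf("top",P,U)
# scene: z4 scale
z4=lambda x,y:(180+x/3.747-.37,200+y/3.75-.37)
# corners: near-left bottom etc.
P=[[.165,.055,.02],[.165,-.055,.02],[-.205,-.055,.02],[.12,.028,.095]]
U=[z4(607,470),z4(487,580),z4(47,272),z4(445,435)]
P=[[.165,.055,.02],[.165,-.055,.02],[-.205,-.055,.02]]
U=[z4(607,468),z4(483,570),z4(47,272)]
pf("scene",P,U)
```

```text
top [ 0.6376 -0.0055] 100.84231166241177 [[0.1, -0.0], [0.3, -0.4], [0.9, 1.1], [-0.5, 0.8], [-0.6, -0.1], [-0.1, -1.2]]
scene [ 0.635 -0.006] 100.51894158273412 [[1.5, -1.3], [-0.4, 5.0], [-0.6, -0.7]]
```

Emit:
carry_out(
  deltas=[
    [[0,0,0,-0.4,1],[-0.18,-0.23,0,0,1],[0,0,0.8,0,1],[0,0,0.8,0,1],[0,0,0.8,0,1],[0,0,0.8,0,1],[0,0,0.6,0,1],[0,0,0.4,0,1],[0,0,0,0,1]],
  ],
)

```text
time: 12.22
ee_pos: [0.6259, 0.0549, 0.1038]
orientation: [[-0.184, 0.983, -0.001], [0.983, 0.184, -0.0], [-0.0, -0.001, -1.0]]
contact_force: [0.3, 0.4, -1.3]
gripper_width: 0.642
```

Run:
```python
from fit import *
np.set_printoptions(precision=4,suppress=True)
s=bot.state(); im=bot.snapshot("wrist"); cv2.imwrite("pics/w3.png",im)
print(s["time"],s["ee_pos"],s["contact_force"],np.degrees(np.arctan2(s["orientation"][1,0],s["orientation"][0,0])),s["gripper_width"])
a=np.radians(100.8);d=s["ee_pos"][:2]-[.6375,-.0058];print(d@[np.cos(a),np.sin(a)],d@[-np.sin(a),np.cos(a)])
```

```text
12.225 [0.6259 0.0549 0.1038] [ 0.2871  0.3992 -1.3079] 100.6280764123906 0.642208957870804
0.06183547039291226 -1.392423780358199e-05
```

View pics/w3.png

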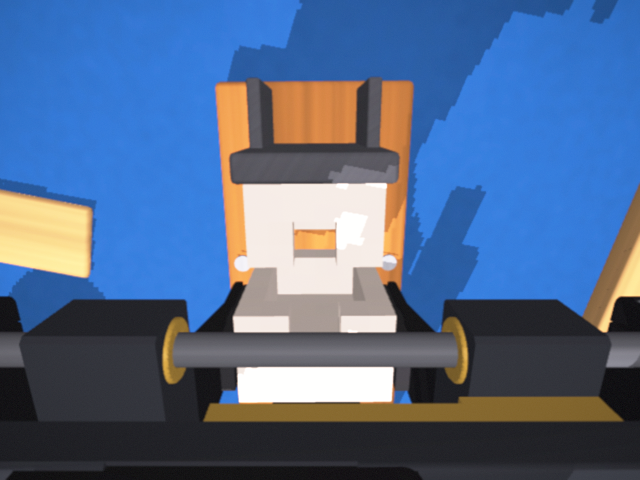

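Emit:
carry_out(
  deltas=[
    [[0,0,0.6,0,1],[0,0,0.4,0,1],[0,0,0.14,0,1],[0,0,0.04,0,1],[0,0,0.0,0,1]],
  ],
)

```text
time: 12.9
ee_pos: [0.6265, 0.055, 0.0753]
orientation: [[-0.184, 0.983, 0.0], [0.983, 0.184, -0.0], [-0.0, 0.0, -1.0]]
contact_force: [0.1, 0.2, -2.2]
gripper_width: 0.645
```

Emit:
carry_out(
  deltas=[
    [[0,0,0.05,0,1],[0,0,0.03,0,1],[0,0,0,0,1],[0,0,0,0,1]],
  ],
)

```text
time: 13.4
ee_pos: [0.6263, 0.055, 0.0731]
orientation: [[-0.184, 0.983, 0.0], [0.983, 0.184, -0.0], [-0.0, 0.0, -1.0]]
contact_force: [0.3, 1.0, -2.1]
gripper_width: 0.643
```

Emit:
carry_out(
  deltas=[
    [[0,0,0.04,0,1],[0,0,0.02,0,1],[0,0,0,0,1]],
  ],
)

```text
time: 13.78
ee_pos: [0.6263, 0.055, 0.0728]
orientation: [[-0.184, 0.983, 0.0], [0.983, 0.184, 0.0], [0.0, 0.0, -1.0]]
contact_force: [-5.6, -0.5, 9.0]
gripper_width: 0.643
```

Emit:
carry_out(
  deltas=[
    [[0,0,0,0,0],[0,0,0,0,-0.5],[0,0,0,0,-1],[0,0,0,0,-1],[0,0,-0.4,0,-1],[0,0,-0.8,0,-1],[0,0,-1,0,-1],[0,0,-1,0,-1],[0,0,-1,0,-1],[0,0,-1,0,-1],[0,0,-1,0,-1],[0,0,-1,0,-1],[0,0,0,0,-1]],
  ],
)

```text
time: 15.4
ee_pos: [0.6274, 0.0549, 0.2553]
orientation: [[-0.184, 0.983, 0.005], [0.983, 0.184, 0.001], [0.0, 0.005, -1.0]]
contact_force: [0.1, 0.3, -0.8]
gripper_width: 1.002
```

Run:
```python
from fit import *
np.set_printoptions(precision=4,suppress=True)
s=bot.state(); im=bot.snapshot("wrist"); cv2.imwrite("pics/w4.png",im)
print(s["time"],s["ee_pos"],s["contact_force"])
cv2.imwrite("pics/w4z.png",cv2.resize(im[120:320,220:420],(600,600),interpolation=cv2.INTER_CUBIC))
im=bot.snapshot("scene");cv2.imwrite("pics/s4.png",cv2.resize(im[200:360,180:350],(637,600),interpolation=cv2.INTER_CUBIC))
```

```text
15.4 [0.6274 0.0549 0.2553] [ 0.108   0.2854 -0.8248]
```

View pics/w4.png

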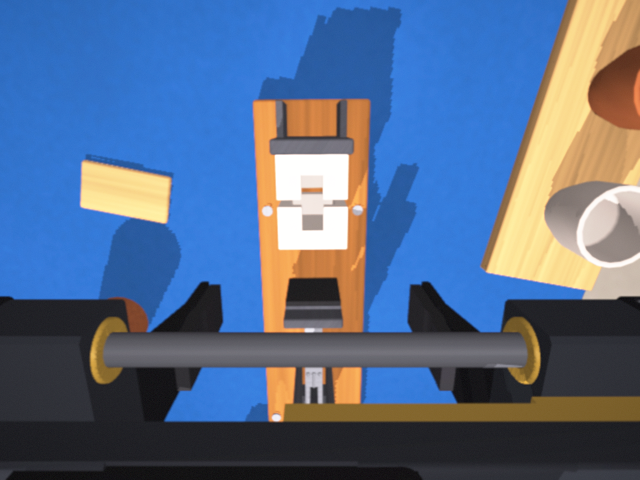

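View pics/s4.png

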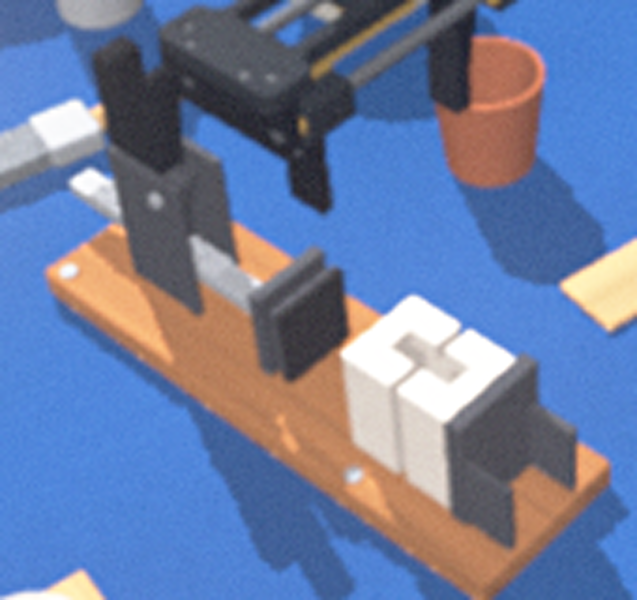

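View pics/w4z.png

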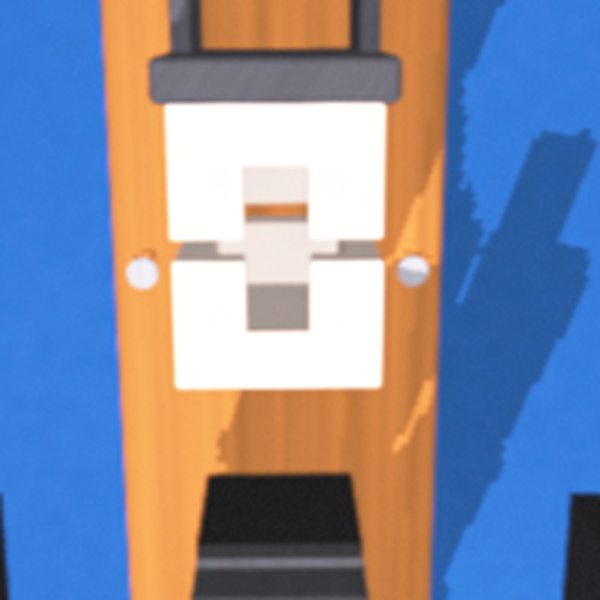

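Emit:
carry_out(
  deltas=[
    [[-0.8,0,0,0,-1],[-1,0,0,0,-1],[-1,0,0,0,-1],[-1,0,0,0,-1],[-1,0,0,0,-1],[-1,0,0,0,-1],[-1,0,0,0,-1],[-1,0,0,0,-1],[-0.5,-0.05,0,0,-1],[0,0,0,1,-1],[0,0,0,1,-1],[0,0,0,1,-1],[0,0,0,1,-1],[0,0,0,1,-1],[0,0,0,1,-1],[0,0,0,1,-1],[0,0,0,1,-1],[0,0,0,1,-1],[0,0,0,1,-1],[0,0,0,1,-1]],
  ],
)

```text
time: 18.0
ee_pos: [0.663, -0.1494, 0.2511]
orientation: [[0.701, 0.713, -0.001], [0.713, -0.701, 0.0], [-0.001, -0.001, -1.0]]
contact_force: [-0.4, -0.1, -0.3]
gripper_width: 1.001
```

Emit:
carry_out(
  deltas=[
    [[0,0,0,1,-1],[0,0,0,1,-1],[0,0,0,1,-1],[0,0,0,1,-1],[0,0,0,1,-1],[0,0,0,1,-1],[0,0,0,1,-1],[0,0,0,0,-1]],
  ],
)

```text
time: 19.0
ee_pos: [0.663, -0.1493, 0.2511]
orientation: [[0.983, 0.185, -0.001], [0.185, -0.983, -0.0], [-0.001, -0.0, -1.0]]
contact_force: [0.8, 0.2, -0.1]
gripper_width: 0.999
```

Run:
```python
from fit import *
np.set_printoptions(precision=4,suppress=True)
s=bot.state(); im=bot.snapshot("wrist"); cv2.imwrite("pics/w5.png",im)
C=np.array([.6375,-.0058]);a=np.radians(100.8);cx=np.array([np.cos(a),np.sin(a)]);cy=np.array([-cx[1],cx[0]])
f=lambda p:((p[:2]-C)@cx,(p[:2]-C)@cy)
print(s["time"],s["ee_pos"],f(s["ee_pos"]),s["qpos"],np.degrees(np.arctan2(s["orientation"][1,0],s["orientation"][0,0])))
for t,z in [("handle_mid",.165),("trigger_mid",.165)]:
    r=bot.tip_of("wrist",t); print(t,[(np.round(x["position"],1),round(x["p"],2),f(at_z("wrist",x["position"],z,s))) for x in r][:3])
```

```text
19.0 [ 0.663  -0.1493  0.2511] (np.float64(-0.14573301074119147), np.float64(0.0017981643656233641)) [-18.3293  25.8354  38.8321  80.1653 -16.1092  79.6289 -58.7583] 10.659416699878358
handle_mid [(array([332.2, 255.9]), 0.58, (np.float64(-0.15588836066960934), np.float64(0.0014851032250857458)))]
trigger_mid [(array([263.4, 256.5]), 0.7, (np.float64(-0.11263500055265792), np.float64(0.001777988191484477))), (array([175.2, 203.7]), 0.4, (np.float64(-0.06078369124271048), np.float64(-0.032049553422072656)))]
```

View pics/w5.png

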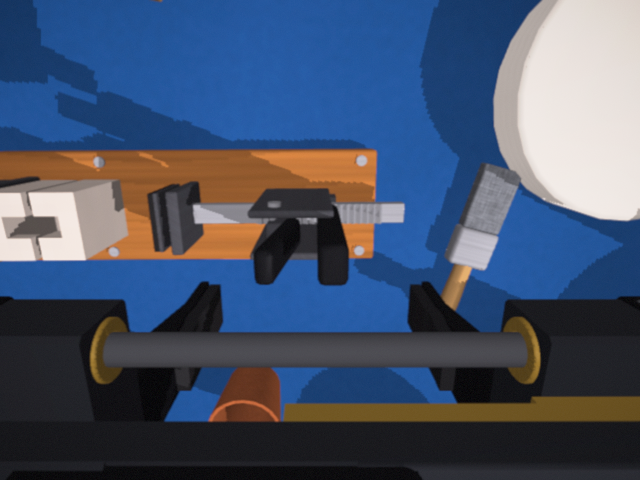

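Run:
```python
from fit import *
im=cv2.imread("pics/w5.png"); cv2.imwrite("pics/w5z.png",cv2.resize(im[180:300,230:370],(700,600),interpolation=cv2.INTER_CUBIC))
s=bot.state()
C=np.array([.6375,-.0058]);a=np.radians(100.8);cx=np.array([np.cos(a),np.sin(a)]);cy=np.array([-cx[1],cx[0]])
f=lambda p:np.round([(p[:2]-C)@cx,(p[:2]-C)@cy],4)
for u in [(320,278),(347,278),(256,278),(276,278),(333,260),(333,284)]: print(u,f(at_z("wrist",u,.188,s)))
```

```text
(320, 278) [-0.1479  0.0069]
(347, 278) [-0.1634  0.0069]
(256, 278) [-0.1111  0.0068]
(276, 278) [-0.1226  0.0068]
(333, 260) [-0.1552 -0.0041]
(333, 284) [-0.1554  0.0106]
```

View pics/w5z.png

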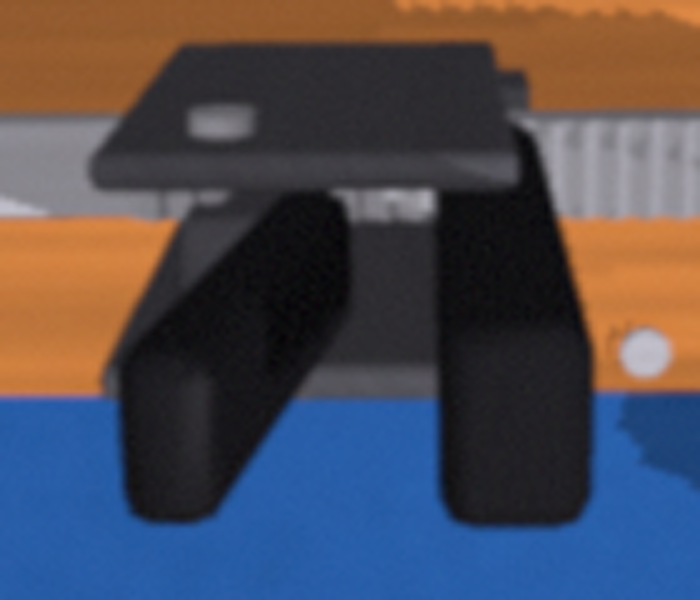

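Emit:
carry_out(
  deltas=[
    [[0.07,0,0.8,0,-1],[0,0,0.9,0,-1],[0,0,0.9,0,-1],[0,0,0.7,0,-1],[0,0.12,0,0,-0.7],[0,0,0,0,-0.7],[0,0,0,0,-0.4],[0,0,0,0,-0.2],[0,0,0,0,0.0],[0,0,0,0,0.15],[0,0,0,0,0.3],[0,0,0,0,0.3],[0,0,0,0,0.3]],
  ],
  newtons=20,
)

```text
time: 20.78
ee_pos: [0.6658, -0.1507, 0.1686]
orientation: [[0.983, 0.185, -0.0], [0.185, -0.983, 0.001], [0.0, -0.001, -1.0]]
contact_force: [1.5, 5.6, -3.8]
gripper_width: 0.401
```

```bash
cat > look.py <<'E'
from fit import *
import sys
np.set_printoptions(precision=4,suppress=True)
s=bot.state(); im=bot.snapshot("wrist"); cv2.imwrite(f"pics/{sys.argv[1]}.png",im)
C=np.array([.6375,-.0058]);a=np.radians(100.8);cx=np.array([np.cos(a),np.sin(a)]);cy=np.array([-cx[1],cx[0]])
f=lambda p:np.round([(p[:2]-C)@cx,(p[:2]-C)@cy],4)
print(s["time"],s["ee_pos"],f(s["ee_pos"]),"F clamp",s["contact_force"][:2]@cx,s["contact_force"][:2]@cy,s["contact_force"][2],"w",s["gripper_width"]*87)
E
python3 look.py w6
```

```text
20.775 [ 0.6658 -0.1507  0.1686] [-0.1477 -0.0007] F clamp 5.221214596601306 -2.5230332454540614 -3.843770953794836 w 34.881623698708445
```

View pics/w6.png

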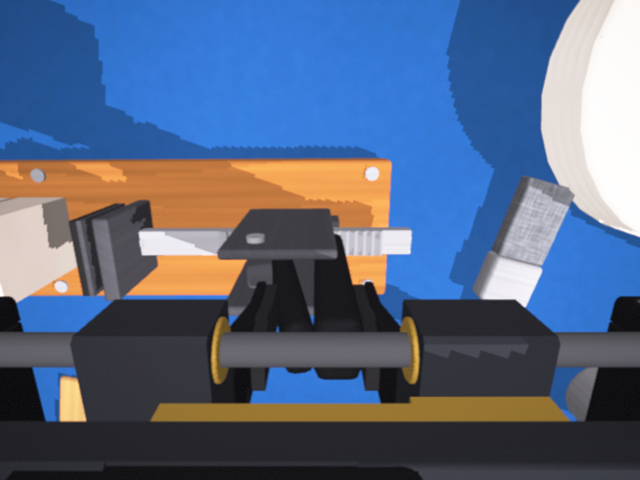

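Emit:
carry_out(
  deltas=[
    [[0,0,0,0,0.6],[0,0,0,0,0.6]],
  ],
)

```text
time: 21.08
ee_pos: [0.6658, -0.1508, 0.1686]
orientation: [[0.983, 0.185, -0.0], [0.185, -0.983, 0.001], [0.0, -0.001, -1.0]]
contact_force: [1.6, 4.8, -3.9]
gripper_width: 0.403
```

```bash
python3 look.py w7
```

```text
21.075 [ 0.6658 -0.1508  0.1686] [-0.1477 -0.0007] F clamp 4.3820926317158895 -2.5014580284112595 -3.912684334546342 w 35.09953608179346
```

Emit:
carry_out(
  deltas=[
    [[0,0,0,0,-0.3],[0,0,0,0,-1],[0,0,0,0,-1],[0,0,0,0,-1],[0,0,0,0,-1],[0,0,0,0,-0.6],[0,0,0,0,-0.3],[0,0,0,0,0.0],[0,0,0,0,0.3],[0,0,0,0,0.6],[0,0,0,0,0.6],[0,0,0,0,0.6]],
  ],
)

```text
time: 22.62
ee_pos: [0.6655, -0.1507, 0.1681]
orientation: [[0.983, 0.185, -0.001], [0.185, -0.983, 0.001], [-0.001, -0.001, -1.0]]
contact_force: [1.6, 5.7, -6.5]
gripper_width: 0.405
```

```bash
python3 look.py w8
```

```text
22.625 [ 0.6655 -0.1507  0.1681] [-0.1476 -0.0004] F clamp 5.33157003784866 -2.6966396608240757 -6.537459083713639 w 35.22419152091764
```

View pics/w8.png

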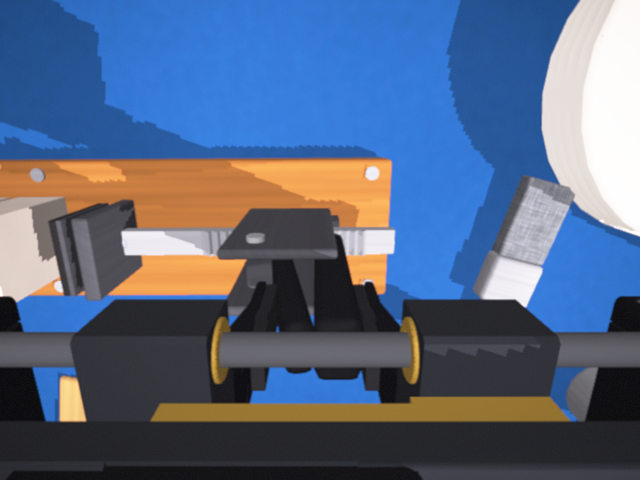

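Run:
```python
from fit import *
im=cv2.imread("pics/w8.png"); cv2.imwrite("pics/w8z.png",cv2.resize(im[180:310,0:160],(738,600),interpolation=cv2.INTER_CUBIC))
s=bot.state()
C=np.array([.6375,-.0058]);a=np.radians(100.8);cx=np.array([np.cos(a),np.sin(a)]);cy=np.array([-cx[1],cx[0]])
f=lambda p:np.round([(p[:2]-C)@cx,(p[:2]-C)@cy],4)
for u,z in [((51,221),.085),((60,197),.095),((395,242),.06),((110,208),.088)]: print(u,f(at_z("wrist",u,z,s)))
```

```text
(51, 221) [ 0.0126 -0.0244]
(60, 197) [-0.0025 -0.0408]
(395, 242) [-0.2014 -0.0031]
(110, 208) [-0.026  -0.0329]
```

View pics/w8z.png

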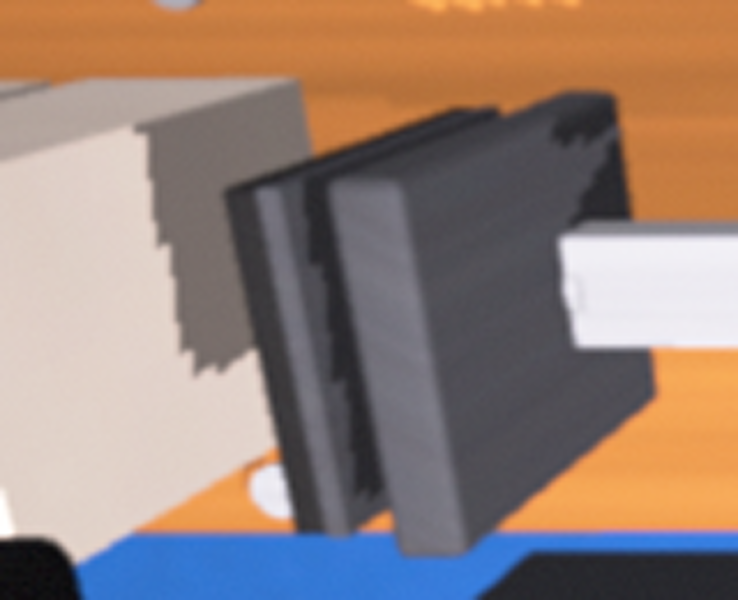

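Emit:
carry_out(
  deltas=[
    [[0,0,0,0,-0.3],[0,0,0,0,-1],[0,0,0,0,-1],[0,0,0,0,-1],[0,0,0,0,-1],[0,0,0,0,-0.6],[0,0,0,0,-0.3],[0,0,0,0,0.0],[0,0,0,0,0.3],[0,0,0,0,0.6],[0,0,0,0,0.6],[0,0,0,0,0.6]],
  ],
)

```text
time: 24.18
ee_pos: [0.6656, -0.1507, 0.1681]
orientation: [[0.983, 0.185, -0.001], [0.185, -0.983, 0.001], [-0.001, -0.001, -1.0]]
contact_force: [2.1, 5.7, -7.0]
gripper_width: 0.4
```

Emit:
carry_out(
  deltas=[
    [[0,0,0,0,-0.3],[0,0,0,0,-1],[0,0,0,0,-1],[0,0,0,0,-1],[0,0,0,0,-1],[0,0,0,0,-0.6],[0,0,0,0,-0.3],[0,0,0,0,0.0],[0,0,0,0,0.3],[0,0,0,0,0.6],[0,0,0,0,0.6],[0,0,0,0,0.6]],
  ],
)

```text
time: 25.68
ee_pos: [0.6656, -0.1507, 0.1681]
orientation: [[0.983, 0.185, -0.001], [0.185, -0.983, 0.001], [-0.001, -0.001, -1.0]]
contact_force: [1.6, 5.1, -5.6]
gripper_width: 0.397
```

```bash
python3 look.py w9
python3 - <<'E'
from fit import *
im=bot.snapshot("scene");cv2.imwrite("pics/s9.png",cv2.resize(im[200:360,180:350],(637,600),interpolation=cv2.INTER_CUBIC))
E
```

```text
25.675 [ 0.6656 -0.1507  0.1681] [-0.1476 -0.0004] F clamp 4.7140469684101545 -2.557360669274474 -5.567509373110674 w 34.54843374162398
```

View pics/w9.png

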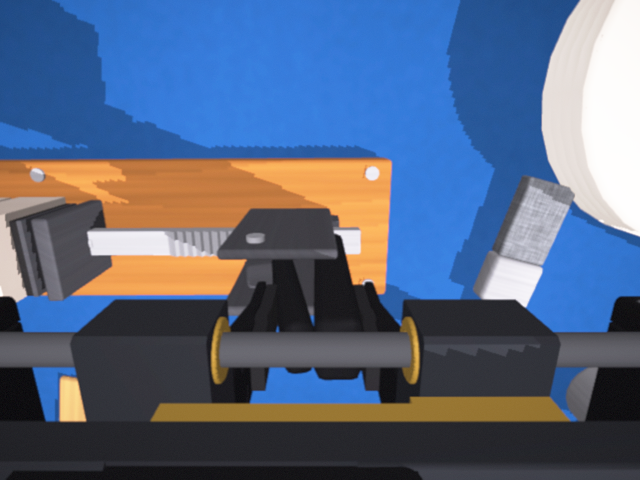

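View pics/s9.png

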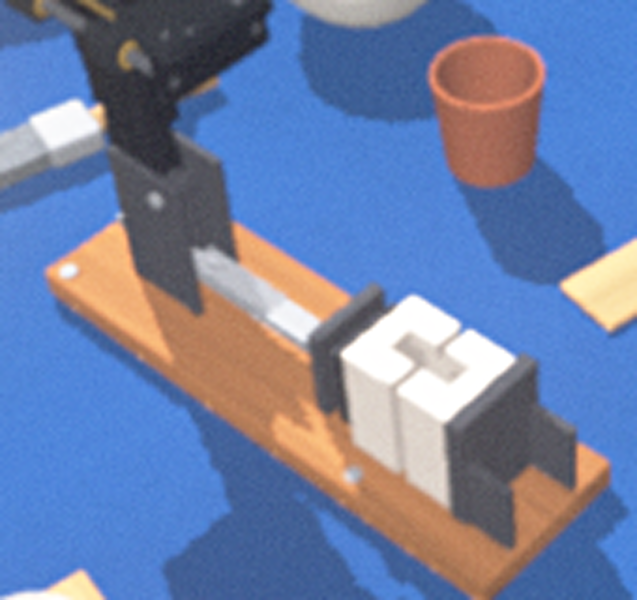

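Emit:
carry_out(
  deltas=[
    [[0,0,0,0,-0.3],[0,0,0,0,-1],[0,0,0,0,-1],[0,0,0,0,-1],[0,0,0,0,-1],[0,0,0,0,-0.6],[0,0,0,0,-0.3],[0,0,0,0,0.0],[0,0,0,0,0.3],[0,0,0,0,0.6],[0,0,0,0,0.6],[0,0,0,0,0.6]],
  ],
)

```text
time: 27.28
ee_pos: [0.6656, -0.1507, 0.1682]
orientation: [[0.983, 0.185, -0.001], [0.185, -0.983, 0.001], [-0.001, -0.001, -1.0]]
contact_force: [2.1, 4.9, -6.2]
gripper_width: 0.403
```

```bash
python3 look.py w10
python3 - <<'E'
from fit import *
im=bot.snapshot("scene");cv2.imwrite("pics/s10.png",cv2.resize(im[200:360,180:350],(637,600),interpolation=cv2.INTER_CUBIC))
E
```

```text
27.275 [ 0.6656 -0.1507  0.1682] [-0.1476 -0.0004] F clamp 4.424303702243449 -2.938026474814631 -6.217915019077654 w 35.041152892733905
```

View pics/w10.png

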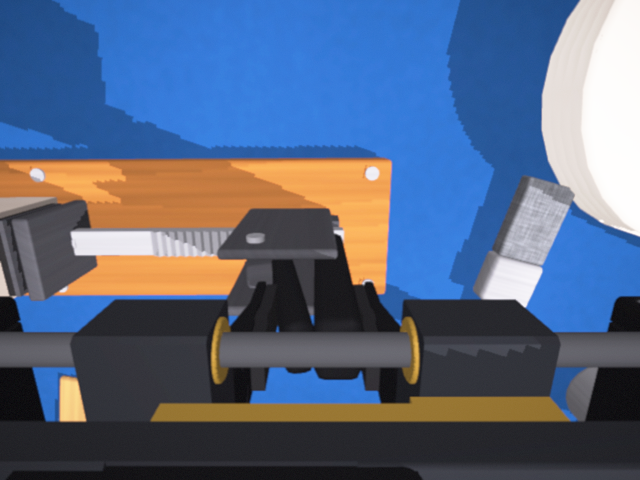

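View pics/s10.png

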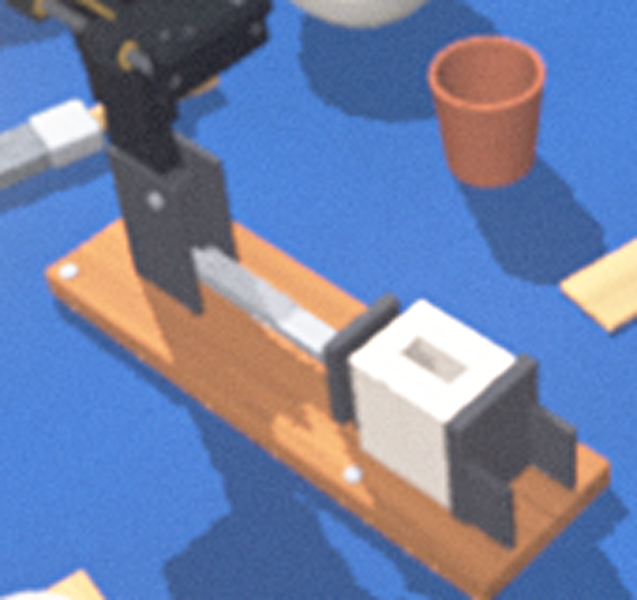

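Emit:
carry_out(
  deltas=[
    [[0,0,0,0,-0.3],[0,0,0,0,-1],[0,0,0,0,-1],[0,-0.08,0,0,-1],[0,-0.08,0,0,-1],[0,0,0,0,-0.6],[0,0,0,0,-0.3],[0,0,0,0,-0.15],[0,0,0,0,0.0],[0,0,0,0,0.1],[0,0,0,0,0.3],[0,0,0,0,0.6],[0,0,0,0,0.6]],
  ],
  newtons=16,
)

```text
time: 29.0
ee_pos: [0.665, -0.1474, 0.1689]
orientation: [[0.983, 0.185, -0.0], [0.185, -0.983, 0.0], [-0.0, -0.0, -1.0]]
contact_force: [0.7, 4.1, -0.8]
gripper_width: 0.48
```

```bash
python3 look.py w11
python3 - <<'E'
from fit import *
im=cv2.imread("pics/w11.png"); im0=cv2.imread("pics/w10.png")
cv2.imwrite("pics/w11z.png",np.vstack([cv2.resize(i[190:310,0:420],(800,229),interpolation=cv2.INTER_CUBIC) for i in (im0,im)]))
E
```

```text
29.0 [ 0.665  -0.1474  0.1689] [-0.1442 -0.0005] F clamp 3.852343083883469 -1.4574738923197978 -0.8303155396070826 w 41.75770052220843
```

View pics/w11z.png

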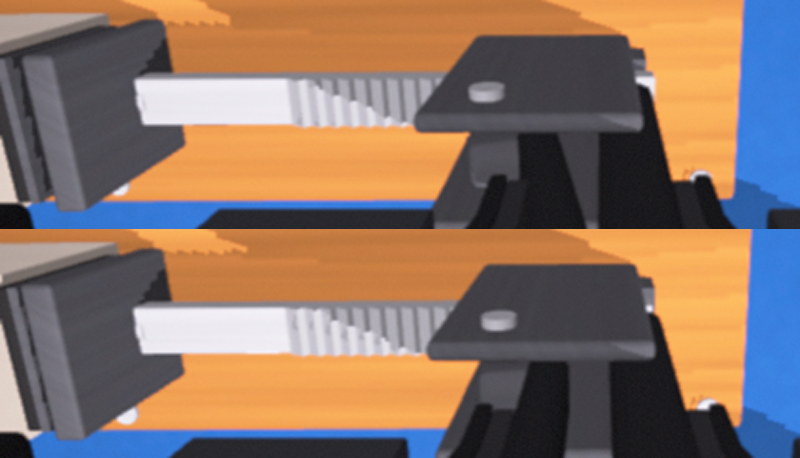

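Emit:
carry_out(
  deltas=[
    [[0,0,0,0,0.6],[0,0,0,0,0.6],[0,0,0,0,0.6],[0,0,0,0,0.6]],
  ],
  newtons=22,
)

```text
time: 29.55
ee_pos: [0.665, -0.1475, 0.1689]
orientation: [[0.983, 0.185, 0.0], [0.185, -0.983, 0.0], [0.0, -0.0, -1.0]]
contact_force: [1.5, 4.7, -2.5]
gripper_width: 0.477
```

```bash
python3 look.py w12
python3 - <<'E'
from fit import *
s=bot.state()
C=np.array([.6375,-.0058]);a=np.radians(100.8);cx=np.array([np.cos(a),np.sin(a)]);cy=np.array([-cx[1],cx[0]])
f=lambda p:np.round([(p[:2]-C)@cx,(p[:2]-C)@cy],4)
im=cv2.imread("pics/w12.png"); cv2.imwrite("pics/w12z.png",cv2.resize(im[180:310,0:160],(738,600),interpolation=cv2.INTER_CUBIC))
im=bot.snapshot("scene");cv2.imwrite("pics/s12f.png",im);cv2.imwrite("pics/s12.png",cv2.resize(im[200:360,180:350],(637,600),interpolation=cv2.INTER_CUBIC))
E
```

```text
29.55 [ 0.665  -0.1475  0.1689] [-0.1443 -0.0005] F clamp 4.358786751868301 -2.3736420594955767 -2.486076179101153 w 41.49420948813556
```

View pics/w12z.png

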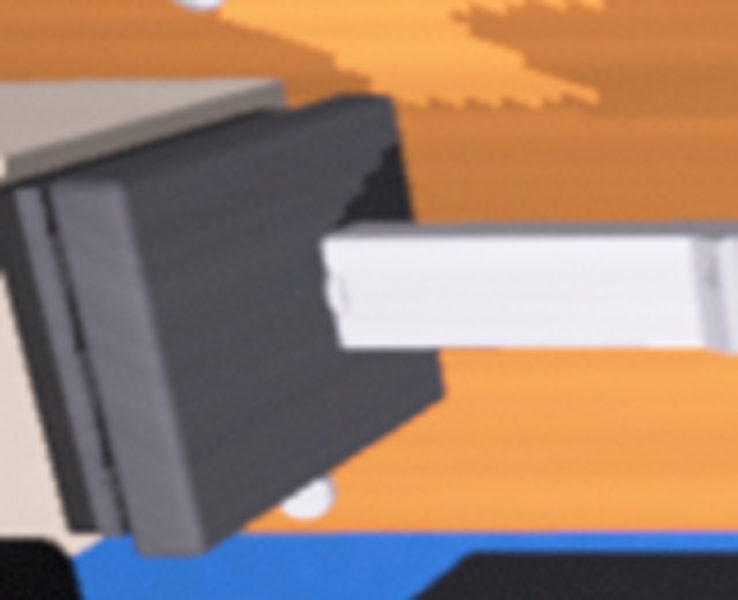

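View pics/w12.png

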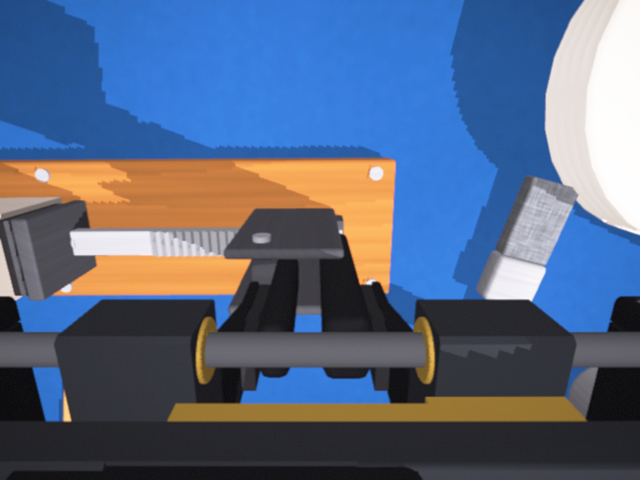

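View pics/s12f.png

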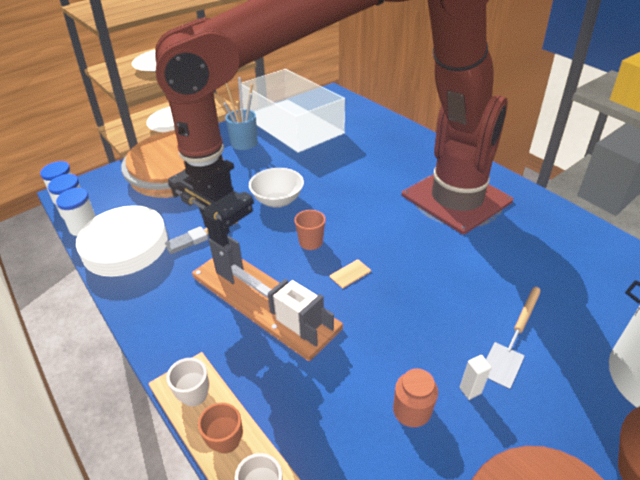

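Run:
```python
from fit import *
o=[]
for n,x in (("w8",46),("w9",10),("w10",0),("w11",0),("w12",0)):
    im=cv2.imread(f"pics/{n}.png"); o.append(cv2.resize(im[215:300,x:x+60],(0,0),fx=5,fy=5,interpolation=cv2.INTER_CUBIC)[:,:260])
cv2.imwrite("pics/cmp.png",cv2.resize(np.hstack(o),(800,262)))
r=[cv2.cvtColor(cv2.imread(f"pics/{n}.png"),cv2.COLOR_BGR2GRAY) for n in ("w8","w9","w10","w11","w12")]
for y in (280,285,288,290):
    for g,n in zip(r,("w8","w9","w10","w11","w12")):
        print(y,n,g[y,0:90].tolist())
```

```text
280 w8 [210, 211, 212, 211, 213, 212, 212, 212, 212, 212, 214, 214, 214, 213, 214, 214, 212, 213, 212, 214, 213, 213, 213, 213, 214, 213, 212, 213, 213, 213, 213, 211, 212, 212, 213, 212, 213, 213, 212, 212, 213, 213, 213, 213, 212, 214, 215, 215, 214, 215, 214, 210, 200, 177, 158, 149, 149, 170, 180, 174, 142, 84, 56, 57, 58, 58, 62, 84, 106, 112, 112, 110, 98, 80, 76, 75, 65, 47, 40, 41, 42, 47, 72, 98, 112, 114, 116, 116, 117, 116]
280 w9 [211, 211, 211, 212, 211, 212, 212, 212, 213, 211, 213, 213, 213, 214, 214, 212, 213, 211, 214, 214, 213, 196, 129, 71, 55, 55, 58, 58, 58, 74, 98, 108, 111, 108, 100, 80, 73, 74, 75, 75, 69, 51, 41, 51, 78, 100, 111, 111, 114, 113, 115, 115, 115, 115, 115, 117, 120, 119, 115, 100, 84, 77, 77, 78, 78, 77, 79, 77, 79, 77, 79, 79, 78, 79, 77, 78, 77, 77, 77, 76, 77, 77, 78, 78, 79, 78, 78, 78, 75, 80]
280 w10 [212, 212, 212, 214, 201, 135, 72, 54, 57, 58, 57, 66, 89, 105, 109, 109, 100, 81, 72, 73, 73, 73, 67, 47, 45, 71, 97, 109, 112, 112, 113, 112, 114, 114, 115, 114, 115, 117, 119, 118, 104, 89, 77, 75, 76, 78, 77, 76, 77, 77, 76, 78, 78, 78, 77
[... 6723 characters left out ...]
, 116, 116, 116, 115, 119, 121, 123, 119, 104, 88, 77, 77, 77, 76, 78, 79, 78, 78, 79, 78, 75, 75, 77, 87, 113, 146, 169, 198, 228, 236, 237, 237, 238, 237, 236, 231, 212, 186, 178, 177, 177, 176, 177, 176, 176, 177, 176, 178, 178, 178, 177, 178, 179, 178, 177, 179]
290 w12 [214, 213, 213, 213, 213, 214, 214, 213, 213, 214, 214, 215, 199, 137, 70, 55, 57, 57, 60, 69, 95, 112, 114, 112, 106, 84, 74, 83, 105, 112, 112, 113, 115, 116, 116, 115, 117, 117, 118, 122, 123, 116, 100, 84, 76, 76, 78, 77, 78, 78, 78, 79, 77, 77, 77, 77, 80, 92, 117, 148, 179, 210, 233, 237, 237, 237, 237, 237, 237, 230, 214, 188, 178, 176, 176, 176, 176, 177, 177, 176, 176, 179, 177, 178, 178, 178, 178, 178, 178, 178]
```

View pics/cmp.png

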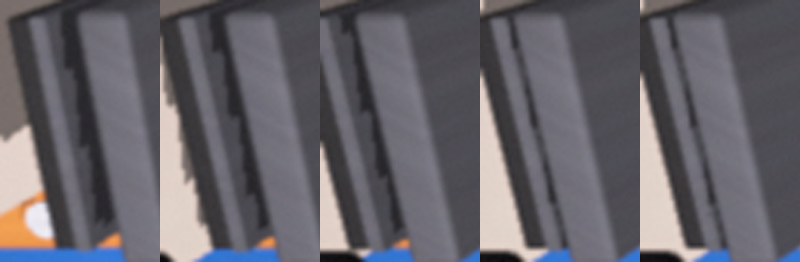

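```bash
python3 look.py w13; python3 -c "
from cell import bot
print(bot.finish_job())"
```

```text
29.65 [ 0.665  -0.1475  0.1689] [-0.1443 -0.0004] F clamp 3.9065598955335394 -2.693822033180725 -2.3476450399828024 w 41.39706399122504
the job is handed in; nothing more can be done
None
```

The loose half stands on the board pressed against the fixed half, and I handed the job in at about 29.7 s with the trigger still squeezed. No verdict was reported.

**Placing:** I set the loose half upright about 5 mm short of the fixed half, with its hollow side facing it, and let go. The pictures showed it in line to under 1 mm.

**Pumping:** Five full trigger squeezes moved the jaw about 12 mm each until the halves met. A sixth squeeze stalled partway, at 41–42 mm across handle and trigger, and I kept holding it with 22 N of grip.

**Last checks:**
- **Halves:** closed with no visible gap.
- **Press force:** the sprung pad was compressed about 5 mm by picture measurement, which means roughly 25 N on the plaster. That figure is an estimate from pixels; it is below the 40 N at which the plaster cracks.
- **Steadiness:** pose, width and force (4–5 N net sideways on the wrist) stayed nearly constant.
- **Other things on the bench:** they looked undisturbed in the last scene picture, judged by eye only.

**Disagreements:**
- The networks' points for the fixed half were about 7 mm off my corner fits. I used the fits, where the wrist and top cameras agreed to within 1 mm.
- At full squeeze the gripper read about 35 mm, not the stated 32 mm. I think the flat pads were touching a tilted trigger, since the bar still advanced normally.
- Raising the grip from 16 N to 22 N closed the fingers only about 0.3 mm further, less than I expected.

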